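# Empty the weighed grinding balls from the balance into the jar

## Task

Slide the balance's top door back all the way to its stop, lift the cup of grinding balls out, stand it on the bench and slide the door fully shut again. Then take the cup up again in a way that lets you tip it right over, pour all five balls through the funnel into the glass jar, and stand the empty cup back on the bench. Don't drop the cup, and leave the jar, the two white bottles and the pocket meter standing where they are.

Things in the scene. Friction and masses are not known exactly. Their poses are not given: they have to be found in the camera images.
- balance: heavy precision balance that does not shift, white, sloping console in front (-x), 180 mm wide (y), from x = -173 to 200 mm; origin on the bench under the pan's centre; its +x points to its rear, the way the top door slides open. Behind the draft shield a white housing as high as the shield; two dark door runners go on at that height to x = 266 mm
- pan (a point): centre of the top of the balance's round steel pan, 100 mm across, 85 mm above the bench. Round it a clear draft shield: inside y from -84 to 84 mm, x from -84 to 88 mm, walls up to 180 mm above the bench, closed above by the sliding top door
- top_door (a joint): how far the clear top door (176 x 176 x 5 mm, upper face 186 mm above the bench, dark edges) has slid back along the balance's +x, in m: 0 shut at its front stop, 0.15 fully open at its rear stop; starts up to 0.03 open. 1.5 N friction, stays where left. Fully open, the shield is clear above the pan from x = -84 to 62 mm
- door_grip (a point): top centre of the black finger pull on the door near its front edge: a block 14 mm along the sliding direction (balance x), 60 mm across (y), 26 mm high, its top 212 mm above the bench; at x = -66 mm of the balance with the door shut, 84 mm when fully open
- cup: open steel cup, 80 mm tall, round, 49 mm across at the foot widening evenly to 65 mm at the rim, wall 2 mm, 90 g, standing on the pan within 12 mm of its centre with the five balls in it; origin at the centre of its underside, z axis up through its mouth. Its rim is then 165 mm above the bench
- ball1: white ceramic grinding ball, 16 mm across, 13 g, origin at its centre; one of five, at the start in the cup. They roll once the surface under them slopes about 15 degrees, so the cup must be tipped about 105 degrees or more from upright to empty
- ball2: white ceramic grinding ball, 16 mm across, 13 g, origin at its centre; one of five, at the start in the cup. They roll once the surface under them slopes about 15 degrees, so the cup must be tipped about 105 degrees or more from upright to empty
- ball3: white ceramic grinding ball, 16 mm across, 13 g, origin at its centre; one of five, at the start in the cup. They roll once the surface under them slopes about 15 degrees, so the cup must be tipped about 105 degrees or more from upright to empty
- ball4: white ceramic grinding ball, 16 mm across, 13 g, origin at its centre; one of five, at the start in the cup. They roll once the surface under them slopes about 15 degrees, so the cup must be tipped about 105 degrees or more from upright to empty
- ball5: white ceramic grinding ball, 16 mm across, 13 g, origin at its centre; one of five, at the start in the cup. They roll once the surface under them slopes about 15 degrees, so the cup must be tipped about 105 degrees or more from upright to empty
- jar: round glass jar, 76 mm across, standing loose on the bench, with a wide grey plastic funnel screwed on its neck (one piece with it, 178 mm tall in all, 350 g); the jar's own body is 110 mm tall, floor 6 mm thick; origin at the centre of its underside, z up
- funnel_rim (a point): centre of the funnel's mouth, 178 mm above the bench: rim 124 mm across outside, about 118 mm inside, narrowing over 44 mm of height to a throat about 40 mm wide and 22 mm long that opens into the jar
- bottle_a: capped white sample bottle, 48 mm across, 100 mm tall, bystander; origin at the centre of its underside
- bottle_b: second capped white sample bottle, the same, bystander
- meter: black pocket meter lying flat, 135 x 72 x 26 mm, bystander; origin at the centre of its underside, long side along its x

How it is judged:
On the way, in this order (a step that is already met when the one before it is completed fails the run):
1. the top door is slid fully back, to within 6 mm of its rear stop (value of joint top_door above 0.144 m), for 0.1 s.
2. the cup stands upright on the bench, let go, with all five balls in it (angle between cup's own z axis and vertical below 0.1 rad and height (world z) of cup between -0.004 and 0.006 m and linear speed of cup below 0.03 m/s and contact force between the fingers and cup below 0.05 N and distance between each of ball1, ball2, ball3, ball4, ball5 and cup below 0.07 m), for 0.2 s.
3. the top door is slid fully shut, to within 4 mm of its front stop, the cup still standing full on the bench (value of joint top_door below 0.004 m and angle between cup's own z axis and vertical below 0.1 rad and height (world z) of cup between -0.004 and 0.006 m and distance between each of ball1, ball2, ball3, ball4, ball5 and cup below 0.07 m), for 0.1 s.
4. all five balls are in the jar, poured through its funnel (z of ball1 in the frame of jar between 0 and 0.07 m and horizontal distance between each of ball1, ball2, ball3, ball4, ball5 and jar below 0.036 m and z of ball2 in the frame of jar between 0 and 0.07 m and z of ball3 in the frame of jar between 0 and 0.07 m and z of ball4 in the frame of jar between 0 and 0.07 m and z of ball5 in the frame of jar between 0 and 0.07 m), for 0.2 s.
At the end, for the whole second after the job is handed in: Top door shut (within 4 mm); all five balls in the jar (below 70 mm); the jar upright and within 30 mm of its place; the empty cup upright (0.1 rad) on the bench, let go and at rest (all of step 4 and angle between cup's own z axis and vertical below 0.1 rad and height (world z) of cup between -0.004 and 0.006 m and linear speed of cup below 0.03 m/s and contact force between the fingers and cup below 0.05 N and value of joint top_door below 0.004 m and angle between jar's own z axis and vertical below 0.05 rad and height (world z) of jar below 0.004 m and distance of jar from where it was at the start of the episode below 0.03 m); the robot touches nothing.
It fails at once if the cup is dropped (falls freely, faster than 0.9 m/s) (linear speed of cup above 0.9 m/s and contact force between the fingers and cup below 0.05 N).
It fails at once if a bystander (white bottle or pocket meter) is shifted by more than 25 mm or knocked over (distance of any of bottle_a, bottle_b, meter from where it was at the start of the episode above 0.025 m or angle between any of bottle_a, bottle_b's own z axis and vertical above 0.5 rad).
It fails at once if the jar is knocked over or shifted by more than 60 mm (angle between jar's own z axis and vertical above 0.5 rad or distance of jar from where it was at the start of the episode above 0.06 m).
It also fails if it takes over 72 s, if anything falls off the work surface, if the arm or the gripper's body presses on something with over 40 N, if the wrist force passes 120 N, or if a joint passes its speed limit or range.

## Robot

A 7-joint arm with a two-finger parallel gripper is mounted at the origin on the work surface. World frame = base frame: x ahead of the robot, y to its left, z up, the work surface at z = 0. Lengths are in m, angles in rad, forces in N, time in s.
With the tool pointing down it reaches from about 0.4 to 0.85 m from the base axis. Payload 10.4 kg.
Tool frame: the origin (TCP) lies midway between the tips of the shut fingers; the grasp point (between the pads) lies r.grip_point_offset behind it (r.grip_point_offset is the distance from the TCP to the grasp point, in m); z points along the fingers, y is the line along which they close (so a half turn about z gives the same grasp; the last joint's range is limited). The gripper opens to 87 mm and grips with 3 to 60 N. Pads are 19 mm wide; open, the fingers measure 117 mm over their backs; the gripper's body (75 mm by 190 mm) begins 51 mm behind the grasp point.
Start: joints at [-1.201, 0.332, -0.065, 1.46, 0.022, 1.35, -0.088], TCP at [0.239, 0.577, 0.223] pointing down, gripper open.
Joint ranges: [-2.6, 2.6], [-0.5, 2.12], [-1.47, 1.34], [0.16, 2.42], [-1.27, 4.41], [0.06, 2.06], [-2.6, 2.6]. Speed limits (rad/s): [2.22, 2.22, 2.79, 2.79, 3.14, 3.14, 3.14].

## Interface

Orientations are given as a unit quaternion [x, y, z, w].
In Python, from bench import r gives the robot as it stands.
- The arm moves only by the tool play_rows, never from a script. Its arguments are lists of equal length, an entry for each row: "claw": the closure, from 0 (fully open) to 1 (shut); "delta_pos": the shift along the tool's x, y, z scaled (see below), a list of three; "delta_rot": the turn, a rotation vector about the tool's x, y, z scaled (see below), a list of three. A call has 1 to 8 rows; each row shifts and turns the commanded pose from where the row before left it, along the tool's axes as they then stand; what a row does not reach is not made up. The controller multiplies each number of a shift by 200 mm and each number of a turn by pi rad. A row lasts 1/10 s, in which the tool goes at most 50 mm and 8.59 degrees, less where a joint would pass 70% of its speed; a pose out of reach is approached as far as the arm can. A call with a number of a shift or a turn outside -1 to 1 is refused whole. A call with a gripper value outside its range is refused whole. The fingers move at their own pace and stop on an object; "squeeze" is the grip in N (left out, the last holds). Time passes only in rows, so rows that do not move let the fingers close. It gives the time, the measured TCP pose, the force, the opening and the grip force at its end, in the units of the state.
- r.read_state(): the state, without advancing time (a new reading comes with each control period).
- r.camera(name): name is "scene" or "top" or "wrist"; returns a dict with "pixels" (480x640x3 uint8, red, green, blue), "camera_matrix" (3x3 intrinsics, pixels), "D" ([k1, k2, p1, p2, k3] as OpenCV has them; the pictures are not rectified), "cam_to_world" (4x4, takes a point from camera to world coordinates); the wrist camera has in their place "hand_eye" (4x4, takes a point from camera to tool coordinates, whose origin is the TCP and whose axes are the flange's). Camera axes: x right, y up, looking along -z (the intrinsics and any distortion apply to the point x, -y, -z); pixel columns grow to the right and rows downward; lengths in m; the calibration is good to about 2 mm. A picture is of the moment at which its call begins: read the wrist's pose just before it. There is no depth.
- r.close_job(): hands the job in; it is judged then, once.
The state is a dict: "time": time; "joint_positions": joint angles; "joint_vel": joint speeds; "joint_torque": joint torques, N m; "ee_pos": TCP position; "eef_rot": TCP orientation; "ft_force": force on the tool from outside, world axes, zero at the start; "torque": the same for the moment, N m; "width": finger opening in m; "grip_force": force on a finger pad.
Only numpy, scipy, OpenCV 4.12 (cv2) and the standard library are available. Lean on these libraries where they do the work, as an engineer would, in place of code of your own. Each camera call takes 0.05 s, during which the arm holds its last target. There are 200 camera calls.

## Working session

There is one attempt and no reset: what is moved stays moved. The work goes in short steps, Python scripts to look and compute and a tool call to move; the robot and the scene stay as the last step left them, time stands still between calls to the robot, and variables do not carry over. Pictures are saved under pics/ and viewed, at most 11 in all, crops included, and the job is handed in when it is done.

Besides the shell and the picture viewer there is one more tool, called after ">>>" in YAML: its name, and indented under it one key for each argument. play_rows: Moves the arm, as the interface text tells. Shifts and turns lie within -1 to 1; 1 stands for 200 mm of shift or pi rad of turn. Its arguments: {"type":"object","properties":{"claw":{"type":"array"},"delta_pos":{"type":"array"},"delta_rot":{"type":"array"},"squeeze":{"type":"number"}},"required":["claw","delta_pos","delta_rot"]}

```bash
mkdir -p pics; ls; python3 - <<'E'
from bench import r
import cv2,numpy as np,pickle
s=r.read_state();print(s['time'],s['ee_pos'],s['eef_rot'],s['width'],r.grip_point_offset)
d={}
for n in('scene','top'):
    c=r.camera(n);d[n]=c;cv2.imwrite(f'pics/{n}0.png',c['pixels'][:,:,::-1]);print(n,c['camera_matrix'],c['D'],c['cam_to_world'])
pickle.dump(d,open('c0.pkl','wb'))
E
```

```text
pics
0.0 [0.23910562 0.57703657 0.22174438] [ 1.95125105e-01  9.80778106e-01 -7.01050847e-04 -9.23819541e-05] 0.08689300089924241 0.0187
scene [[552.30837274   0.         309.24124751]
 [  0.         552.30837274 249.12946575]
 [  0.           0.           1.        ]] [-0.01362826  0.          0.          0.          0.        ] [[-0.33952955 -0.49900021  0.79731956  1.43982387]
 [ 0.94057817 -0.17499336  0.29101551  0.29827649]
 [-0.00569117  0.84874974  0.52876412  0.68749621]
 [ 0.          0.          0.          1.        ]]
top [[565.3607285    0.         320.50935206]
 [  0.         565.3607285  234.6946151 ]
 [  0.           0.           1.        ]] [-0.09633449  0.          0.          0.          0.        ] [[ 0.01961808  0.99749738 -0.06792721  0.53694391]
 [-0.99979035  0.01997092  0.00451921  0.00751976]
 [ 0.00586446  0.06782431  0.99768004  1.35286496]
 [ 0.          0.          0.          1.        ]]
```

View pics/top0.png

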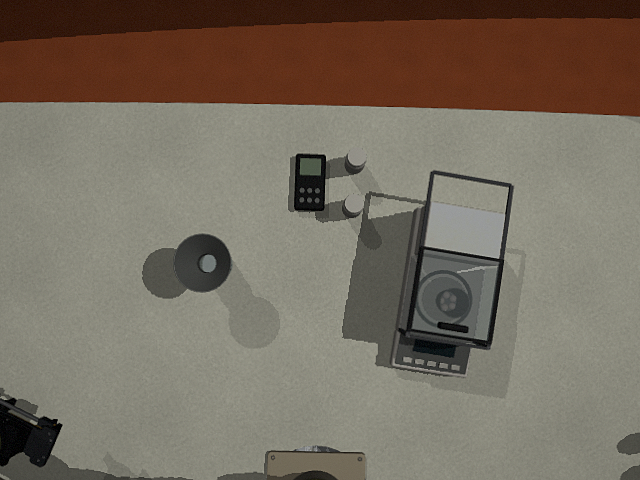

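View pics/scene0.png

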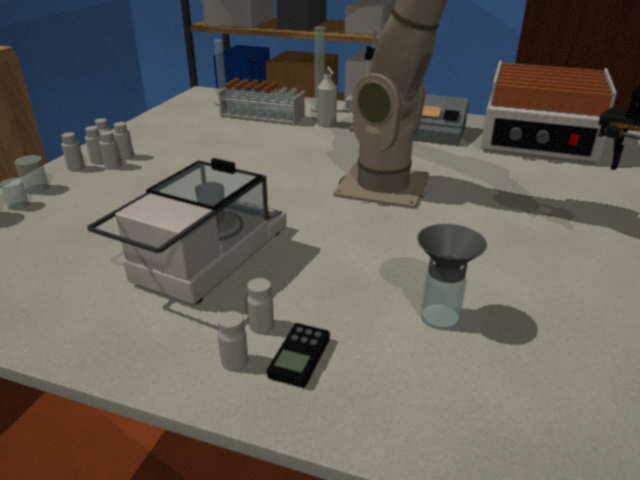

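The top view shows the funnel at (203,263), the door pull at (453,327), the cup near (448,300), the runner ends at (432,172) and (512,184), the bottles at (355,160) and (353,205), and the meter at (310,182).

```bash
cat > h.py <<'E'
import cv2,numpy as np,pickle
def ray(c,px,T=None):
    T=np.array(c['cam_to_world']) if T is None else T
    u=cv2.undistortPoints(np.array([[px]],float),np.array(c['camera_matrix']),np.array(c['D']))[0,0]
    return T[:3,3],T[:3,:3]@np.array([u[0],-u[1],-1])
def onz(c,px,z,T=None):
    o,d=ray(c,px,T);return o+d*(z-o[2])/d[2]
def proj(c,p,T=None):
    T=np.array(c['cam_to_world']) if T is None else T
    q=T[:3,:3].T@(np.array(p)-T[:3,3]);q=q*[1,-1,-1]
    return cv2.projectPoints(q.reshape(1,1,3),np.zeros(3),np.zeros(3),np.array(c['camera_matrix']),np.array(c['D']))[0].ravel()
E
python3 - <<'E'
from h import *
d=pickle.load(open('c0.pkl','rb'));c=d['top'];im=c['pixels'];g=im.max(2)
def blob(x0,x1,y0,y1,t):
    m=np.zeros(g.shape,np.uint8);m[y0:y1,x0:x1]=(g[y0:y1,x0:x1]<t)*255
    cs=cv2.findContours(m,cv2.RETR_EXTERNAL,cv2.CHAIN_APPROX_NONE)[0];return max(cs,key=cv2.contourArea)
k=blob(432,478,316,337,45);rc=cv2.minAreaRect(k);print('pull',rc,onz(c,rc[0],.212))
b=cv2.boxPoints(rc);pb=np.array([onz(c,p,.212)[:2] for p in b]);print(pb)
k=blob(165,240,225,300,85);e=cv2.fitEllipse(cv2.convexHull(k));print('funnel',e,onz(c,e[0],.178))
k=blob(290,330,145,220,60);e=cv2.minAreaRect(k);print('meter',e,onz(c,e[0],.026))
for n,p,z in[('rl',(432,172),.183),('rr',(512,184),.183),('ba',(355,158),.1),('bb',(353,203),.1),('dl',(405,330),.186),('dr',(490,347),.186)]:print(n,onz(c,p,z))
cv2.imwrite('pics/crop.png',cv2.resize(im[160:385,380:530,::-1],None,fx=2.6,fy=2.6,interpolation=cv2.INTER_CUBIC))
E
```

```text
pull ((452.2026672363281, 326.7837829589844), (30.90700912475586, 6.740358352661133), 9.462322235107422) [ 0.43362035 -0.2671451   0.212     ]
[[ 0.43165683 -0.23494902]
 [ 0.44504613 -0.23704373]
 [ 0.43556046 -0.29948199]
 [ 0.42214209 -0.29735046]]
funnel ((191.34312438964844, 266.9969177246094), (61.51990509033203, 82.43806457519531), 66.99242401123047) [0.54411142 0.26991418 0.178     ]
meter ((309.56048583984375, 182.68536376953125), (30.54970359802246, 57.301513671875), 1.9091522693634033) [0.75023289 0.02986483 0.026     ]
rl [ 0.75340109 -0.22958788  0.183     ]
rr [ 0.73224667 -0.40094588  0.183     ]
ba [ 0.79653616 -0.07227084  0.1       ]
bb [ 0.69458408 -0.06926523  0.1       ]
dl [ 0.42340002 -0.17539648  0.186     ]
dr [ 0.39035235 -0.35327083  0.186     ]
```

View pics/crop.png

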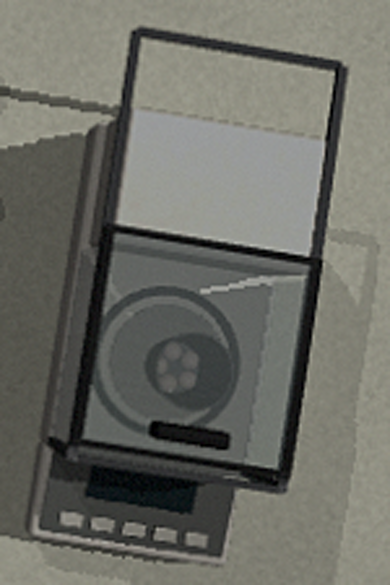

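The crop shows the cup with five balls at about px (448.5,301), the pan ring at about (444,299), and the balance turned about -8.7 deg. Now I lift the arm, turn it so tool y lies along the balance's x, and travel across.

>>> play_rows:
  claw: [0,0,0,0,0,0,0,0]
  delta_pos:
    - [0,0,-0.06]
    - [0,0,-0.06]
    - [0,0,-0.06]
    - [0,0,-0.06]
    - [0,0,-0.06]
    - [0,0,-0.06]
    - [0,0,-0.06]
    - [0,0,-0.06]
  delta_rot:
    - [0,0,0.0423]
    - [0,0,0.0423]
    - [0,0,0.0423]
    - [0,0,0.0423]
    - [0,0,0.0423]
    - [0,0,0.0423]
    - [0,0,0.0423]
    - [0,0,0.0423]

```text
time: 0.9
ee_pos: [0.2391, 0.5772, 0.3186]
eef_rot: [0.667, 0.745, -0.0, 0.0]
ft_force: [0.0, -0.1, 0.6]
width: 0.0868
grip_force: 0.0
```

>>> play_rows:
  claw: [0,0,0,0,0,0,0,0]
  delta_pos:
    - [0,0,0]
    - [0,0,0]
    - [-0.18,0.11,0]
    - [-0.18,0.11,0]
    - [-0.18,0.11,0]
    - [-0.18,0.11,0]
    - [-0.18,0.11,0]
    - [-0.18,0.11,0]
  delta_rot:
    - [0,0,0.0423]
    - [0,0,0.0423]
    - [0,0,0]
    - [0,0,0]
    - [0,0,0]
    - [0,0,0]
    - [0,0,0]
    - [0,0,0]

```text
time: 1.7
ee_pos: [0.3376, 0.3422, 0.3183]
eef_rot: [0.758, 0.652, -0.0, -0.0]
ft_force: [1.0, 0.0, 0.1]
width: 0.087
grip_force: 0.0
```

>>> play_rows:
  claw: [0,0,0,0,0,0,0,0]
  delta_pos:
    - [-0.18,0.11,0]
    - [-0.18,0.11,0]
    - [-0.18,0.11,0]
    - [-0.18,0.11,0]
    - [-0.18,0.11,0]
    - [-0.18,0.11,0]
    - [-0.18,0.11,0]
    - [0,0,0]
  delta_rot:
    - [0,0,0]
    - [0,0,0]
    - [0,0,0]
    - [0,0,0]
    - [0,0,0]
    - [0,0,0]
    - [0,0,0]
    - [0,0,0]

```text
time: 2.5
ee_pos: [0.453, 0.066, 0.3187]
eef_rot: [0.761, 0.649, 0.0, 0.0]
ft_force: [-0.5, 0.2, -0.1]
width: 0.0873
grip_force: 0.0
```

```bash
python3 - <<'E'
from h import *
d=pickle.load(open('c0.pkl','rb'));c=d['top'];im=c['pixels']
# funnel rim: edge of dark disc, radially from (203,263)
g=cv2.GaussianBlur(im.max(2),(3,3),0).astype(int);P=[]
for a in np.radians(np.arange(-80,100,4)):
    q=[(203+rr*np.cos(a),263+rr*np.sin(a)) for rr in np.arange(24,34,.5)]
    v=[g[int(round(y)),int(round(x))] for x,y in q];i=np.argmax(np.diff(v));P.append(q[i])
P=np.array([onz(c,p,.178)[:2] for p in P])
A=np.c_[2*P,np.ones(len(P))];s=np.linalg.lstsq(A,(P**2).sum(1),rcond=None)[0];print('funnel',s[:2],np.sqrt(s[2]+s[:2]@s[:2]))
print('pan',onz(c,(443.8,298.8),.085),'cup balls',onz(c,(448.5,301.2),.097))
for p in [(.544,.27,.178)]: print(proj(c,p))
E
```

```text
funnel [0.55391667 0.24860691] 0.06033170530192948
pan [ 0.48448838 -0.27798735  0.085     ] cup balls [ 0.47981051 -0.28591105  0.097     ]
[191.30058794 267.04951785]
```

>>> play_rows:
  claw: [0,0,0,0,0,0,0,0]
  delta_pos:
    - [-0.2075,0.021,0]
    - [-0.2075,0.021,0]
    - [-0.2075,0.021,0]
    - [-0.2075,0.021,0]
    - [-0.2075,0.021,0]
    - [-0.2075,0.021,0]
    - [-0.2075,0.021,0]
    - [-0.2075,0.021,0]
  delta_rot:
    - [0,0,0]
    - [0,0,0]
    - [0,0,0]
    - [0,0,0]
    - [0,0,0]
    - [0,0,0]
    - [0,0,0]
    - [0,0,0]

```text
time: 3.3
ee_pos: [0.4344, -0.2629, 0.3186]
eef_rot: [0.758, 0.652, 0.001, 0.0]
ft_force: [1.1, 0.6, -0.2]
width: 0.087
grip_force: 0.0
```

>>> play_rows:
  claw: [0,0,0,0,0,0,0]
  delta_pos:
    - [0,0,0]
    - [0,0,0.1]
    - [0,0,0.1]
    - [0,0,0.1]
    - [0,0,0.1]
    - [0,0,0.1]
    - [0,0,0]
  delta_rot:
    - [0,0,0]
    - [0,0,0]
    - [0,0,0]
    - [0,0,0]
    - [0,0,0]
    - [0,0,0]
    - [0,0,0]

```text
time: 4.0
ee_pos: [0.4338, -0.2602, 0.2163]
eef_rot: [0.758, 0.652, -0.001, -0.002]
ft_force: [-1.4, 0.3, -0.1]
width: 0.0869
grip_force: 0.0
```

```bash
python3 - <<'E'
from bench import r
import cv2
s=r.read_state();print(s['joint_positions'],s['ee_pos'])
c=r.camera('wrist');cv2.imwrite('pics/w1.png',c['pixels'][:,:,::-1]);print(c['camera_matrix'],c['D'],c['hand_eye'])
E
```

```text
[-0.60849164  0.09299087  1.13587279  1.81936656 -0.08670631  1.28797165
  0.40003975] [ 0.43383081 -0.2601724   0.21634806]
[[382.92945195   0.         314.58738872]
 [  0.         382.92945195 239.47832388]
 [  0.           0.           1.        ]] [0.01194477 0.         0.         0.         0.        ] [[ 3.93505471e-04  9.53871436e-01  3.00215139e-01  8.28328881e-02]
 [ 9.99999821e-01 -2.40056637e-04 -5.48014442e-04 -2.77916370e-04]
 [-4.50666686e-04  3.00215301e-01 -9.53871359e-01 -1.61580599e-01]
 [ 0.00000000e+00  0.00000000e+00  0.00000000e+00  1.00000000e+00]]
```

View pics/w1.png

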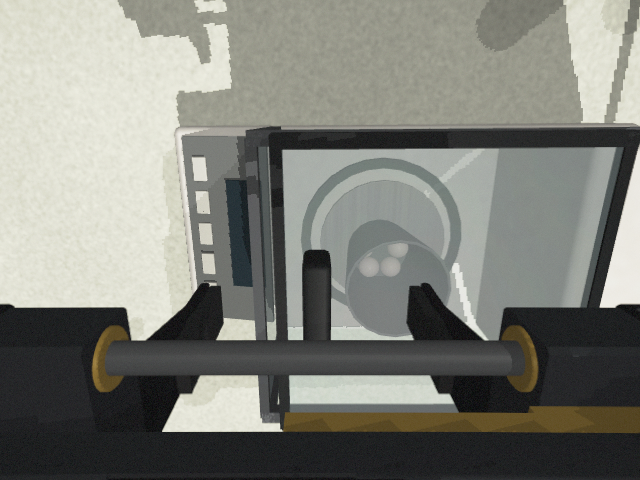

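The wrist view shows the pull at (316,300), midway between the fingers (205 and 425) and square to them. I go down, grip it and slide back.

>>> play_rows:
  claw: [0,0,0,1,1,1,1,1]
  delta_pos:
    - [-0.03,0,0.04]
    - [0,0,0.04]
    - [0,0,0.04]
    - [0,0,0]
    - [0,0,0]
    - [0,0,0]
    - [0,0,0]
    - [0,0,0]
  delta_rot:
    - [0,0,0]
    - [0,0,0]
    - [0,0,0]
    - [0,0,0]
    - [0,0,0]
    - [0,0,0]
    - [0,0,0]
    - [0,0,0]
  squeeze: 15

```text
time: 4.85
ee_pos: [0.4342, -0.2674, 0.1947]
eef_rot: [0.758, 0.652, 0.0, 0.0]
ft_force: [0.3, -0.4, 0.4]
width: 0.0552
grip_force: 0.0
```

>>> play_rows:
  claw: [1,1,1,1,1,1,1,1]
  delta_pos:
    - [0,0,0]
    - [0,0,0]
    - [0,0.02,0]
    - [0,0.04,0]
    - [0,0.08,0]
    - [0,0.08,0]
    - [0,0.08,0]
    - [0,0.08,0]
  delta_rot:
    - [0,0,0]
    - [0,0,0]
    - [0,0,0]
    - [0,0,0]
    - [0,0,0]
    - [0,0,0]
    - [0,0,0]
    - [0,0,0]

```text
time: 5.65
ee_pos: [0.51, -0.2788, 0.1943]
eef_rot: [0.758, 0.652, -0.0, -0.0]
ft_force: [-1.7, 1.3, 8.0]
width: 0.0138
grip_force: 15.0
```

>>> play_rows:
  claw: [1,1,1,1,1,1,1,1]
  delta_pos:
    - [0,0.07,0]
    - [0,0.07,0]
    - [0,0.06,0]
    - [0,0.03,0]
    - [0,0.02,0]
    - [0,0.015,0]
    - [0,0.015,0]
    - [0,0,0]
  delta_rot:
    - [0,0,0]
    - [0,0,0]
    - [0,0,0]
    - [0,0,0]
    - [0,0,0]
    - [0,0,0]
    - [0,0,0]
    - [0,0,0]

```text
time: 6.45
ee_pos: [0.565, -0.2868, 0.1944]
eef_rot: [0.758, 0.652, 0.0, -0.0]
ft_force: [1.6, 3.0, 0.6]
width: 0.0137
grip_force: 15.0
```

>>> play_rows:
  claw: [1,1,1,1,1]
  delta_pos:
    - [0,0.015,0]
    - [0,0.015,0]
    - [0,0.01,0]
    - [0,0,0]
    - [0,0,0]
  delta_rot:
    - [0,0,0]
    - [0,0,0]
    - [0,0,0]
    - [0,0,0]
    - [0,0,0]

```text
time: 6.95
ee_pos: [0.569, -0.2875, 0.1942]
eef_rot: [0.759, 0.651, -0.001, -0.004]
ft_force: [-18.7, 13.2, 13.6]
width: 0.014
grip_force: 15.0
```

>>> play_rows:
  claw: [1,0,0,0,0,0,0,0]
  delta_pos:
    - [0,-0.01,0]
    - [0,0,0]
    - [0,0,0]
    - [0,0,0]
    - [0,0,0]
    - [0,0,-0.15]
    - [0,0,-0.2]
    - [0,0,-0.2]
  delta_rot:
    - [0,0,0]
    - [0,0,0]
    - [0,0,0]
    - [0,0,0]
    - [0,0,0]
    - [0,0,0]
    - [0,0,0]
    - [0,0,0]

```text
time: 7.75
ee_pos: [0.5702, -0.2883, 0.3057]
eef_rot: [0.759, 0.652, -0.0, -0.0]
ft_force: [0.5, -0.4, -0.3]
width: 0.0619
grip_force: 0.0
```

>>> play_rows:
  claw: [0,0,0,0,0,0,0,0]
  delta_pos:
    - [0,-0.1,0]
    - [0,-0.15,0]
    - [0,-0.15,0]
    - [0,0,0]
    - [0,0,0]
    - [0,0,0]
    - [0,0,0]
    - [0,0,0]
  delta_rot:
    - [0,0,0]
    - [0,0,0]
    - [0,0,0.0455]
    - [0,0,0.0455]
    - [0,0,0.0455]
    - [0,0,0.0455]
    - [0,0,0.0455]
    - [0,0,0.0455]

```text
time: 8.55
ee_pos: [0.4914, -0.2764, 0.3046]
eef_rot: [0.962, 0.275, 0.0, 0.0]
ft_force: [0.7, -0.4, -0.2]
width: 0.0869
grip_force: 0.0
```

>>> play_rows:
  claw: [0,0,0,0,0,0]
  delta_pos:
    - [0,0,0]
    - [0,0,0]
    - [0,0,0]
    - [0,0,0]
    - [0,0,0]
    - [0,0,0]
  delta_rot:
    - [0,0,0.0455]
    - [0,0,0.0455]
    - [0,0,0.0455]
    - [0,0,0.0455]
    - [0,0,0.0455]
    - [0,0,0]

```text
time: 9.15
ee_pos: [0.4914, -0.2764, 0.3046]
eef_rot: [0.997, -0.077, 0.0, 0.0]
ft_force: [-0.6, 0.3, -0.0]
width: 0.0867
grip_force: 0.0
```

```bash
python3 - <<'E'
from bench import r
import cv2,pickle,numpy as np
from h import *
from scipy.spatial.transform import Rotation as R
s=r.read_state();print(s['joint_positions'],s['ee_pos'],s['eef_rot'])
c=r.camera('wrist');cv2.imwrite('pics/w2.png',c['pixels'][:,:,::-1])
T=np.eye(4);T[:3,:3]=R.from_quat(s['eef_rot']).as_matrix();T[:3,3]=s['ee_pos'];c['cam_to_world']=T@np.array(c['hand_eye'])
pickle.dump(c,open('w2.pkl','wb'))
print(proj(c,(.48,-.286,.165)),proj(c,(.485,-.276,.085)))
E
```

```text
[-0.58288281  0.35498034  1.30931285  1.54091557 -0.34296022  1.50866244
 -0.99394352] [ 0.4913588  -0.27640648  0.30455989] [ 9.96994059e-01 -7.74778674e-02  7.75439426e-05  1.42106487e-04]
[328.05126072 236.88724424] [315.01183406 210.66080248]
```

View pics/w2.png

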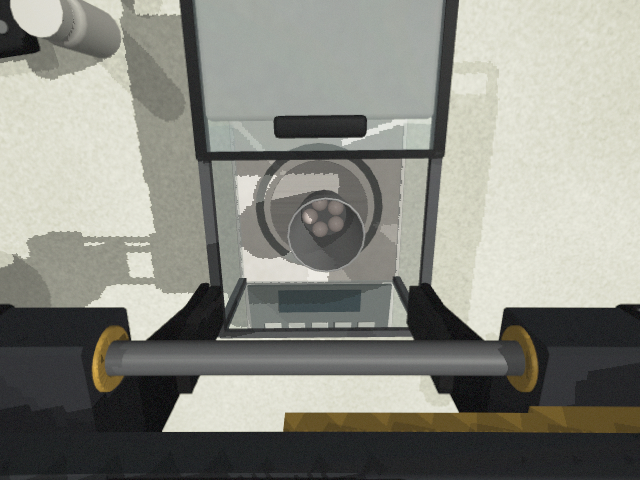

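The wrist view shows the door fully back. The cup rim is centred at (326,234), which puts the cup at about (0.482,-0.2845), with five balls in it.

>>> play_rows:
  claw: [0,0,0,0,0,0,0,0]
  delta_pos:
    - [-0.04,0.047,0]
    - [0,0,0.13]
    - [0,0,0.13]
    - [0,0,0.13]
    - [0,0,0.13]
    - [0,0,0]
    - [0,0,0]
    - [0,0,0]
  delta_rot:
    - [0,0,0]
    - [0,0,0]
    - [0,0,0]
    - [0,0,0]
    - [0,0,0]
    - [0,0,0]
    - [0,0,0]
    - [0,0,0]

```text
time: 10.0
ee_pos: [0.4823, -0.2851, 0.202]
eef_rot: [0.997, -0.076, 0.001, 0.0]
ft_force: [1.1, 0.0, 0.8]
width: 0.0871
grip_force: 0.0
```

```bash
python3 - <<'E'
from bench import r
from h import *
c=pickle.load(open('w2.pkl','rb'));print(onz(c,(326,234.5),.165),onz(c,(326,198),.165),onz(c,(326,271),.165))
print(r.read_state()['joint_positions'])
E
```

```text
[ 0.48228863 -0.28463055  0.165     ] [ 0.51234337 -0.28904196  0.165     ] [ 0.45038214 -0.27994523  0.165     ]
[-0.52659433  0.40405232  1.23992747  1.71230079 -0.39555053  1.31007863
 -0.9295762 ]
```

>>> play_rows:
  claw: [0,0,0,0,0,0,1,1]
  delta_pos:
    - [0,0,0.08]
    - [0,0,0.08]
    - [0,0,0.08]
    - [0,0,0.08]
    - [0,0,0.03]
    - [0,0,0]
    - [0,0,0]
    - [0,0,0]
  delta_rot:
    - [0,0,0]
    - [0,0,0]
    - [0,0,0]
    - [0,0,0]
    - [0,0,0]
    - [0,0,0]
    - [0,0,0]
    - [0,0,0]
  squeeze: 15

```text
time: 10.8
ee_pos: [0.4824, -0.2846, 0.1311]
eef_rot: [0.997, -0.076, 0.0, 0.0]
ft_force: [0.2, 0.8, 1.4]
width: 0.0781
grip_force: 0.0
```

>>> play_rows:
  claw: [1,1,1,1,1,1]
  delta_pos:
    - [0,0,0]
    - [0,0,0]
    - [0,0,0]
    - [0,0,0]
    - [0,0,-0.02]
    - [0,0,-0.03]
  delta_rot:
    - [0,0,0]
    - [0,0,0]
    - [0,0,0]
    - [0,0,0]
    - [0,0,0]
    - [0,0,0]

```text
time: 11.4
ee_pos: [0.4817, -0.284, 0.1405]
eef_rot: [0.997, -0.076, -0.0, -0.0]
ft_force: [0.6, -0.7, -1.9]
width: 0.0616
grip_force: 14.8
```

>>> play_rows:
  claw: [1,1,1,1,1,1,1,1]
  delta_pos:
    - [0,0,-0.06]
    - [0,0,-0.08]
    - [0,0,-0.1]
    - [0,0,-0.1]
    - [0,0,-0.1]
    - [0,0,-0.1]
    - [0,0,-0.08]
    - [0,0,-0.06]
  delta_rot:
    - [0,0,0]
    - [0,0,0]
    - [0,0,0]
    - [0,0,0]
    - [0,0,0]
    - [0,0,0]
    - [0,0,0]
    - [0,0,0]

```text
time: 12.2
ee_pos: [0.4822, -0.2845, 0.2783]
eef_rot: [0.997, -0.076, 0.001, -0.0]
ft_force: [-0.4, -0.8, -2.1]
width: 0.0615
grip_force: 14.8
```

>>> play_rows:
  claw: [1,1,1,1,1,1,1,1]
  delta_pos:
    - [0,0,0]
    - [0,0,0]
    - [0,0,0]
    - [0,0,0]
    - [0,0,0]
    - [0,0,0]
    - [0,0,0]
    - [0,0,0]
  delta_rot:
    - [0,0,-0.043]
    - [0,0,-0.043]
    - [0,0,-0.043]
    - [0,0,-0.043]
    - [0,0,-0.043]
    - [0,0,-0.043]
    - [0,0,-0.043]
    - [0,0,-0.043]

```text
time: 13.0
ee_pos: [0.4818, -0.2843, 0.2768]
eef_rot: [0.893, 0.45, -0.0, -0.0]
ft_force: [-0.1, 0.4, -1.6]
width: 0.0611
grip_force: 14.8
```

>>> play_rows:
  claw: [1,1,1,1,1,1,1,1]
  delta_pos:
    - [0,0,0]
    - [0,0,0]
    - [0.08,-0.04,0]
    - [0.15,-0.075,0]
    - [0.18,-0.09,0]
    - [0.18,-0.09,0]
    - [0.18,-0.09,0]
    - [0.18,-0.09,0]
  delta_rot:
    - [0,0,-0.043]
    - [0,0,-0.043]
    - [0,0,0]
    - [0,0,0]
    - [0,0,0]
    - [0,0,0]
    - [0,0,0]
    - [0,0,0]

```text
time: 13.8
ee_pos: [0.4622, -0.0714, 0.277]
eef_rot: [0.826, 0.564, 0.0, -0.0]
ft_force: [1.2, -0.7, -0.2]
width: 0.061
grip_force: 14.8
```

```bash
python3 -c "
from bench import r
s=r.read_state();print(s['joint_positions'],s['ee_pos'],s['eef_rot'],s['width'])"
```

```text
[-0.75647492 -0.11510194  0.76481175  1.80415538  0.07994637  1.42045306
 -0.37969154] [ 0.46215027 -0.07139695  0.2770209 ] [ 8.25891522e-01  5.63828874e-01  4.39541596e-04 -3.82363262e-05] 0.06102192341850789
```

>>> play_rows:
  claw: [1,1,1,1,1,1,1,1]
  delta_pos:
    - [0.18,-0.088,0]
    - [0.18,-0.088,0]
    - [0.18,-0.088,0]
    - [0.18,-0.088,0]
    - [0.18,-0.088,0]
    - [0.18,-0.088,0]
    - [0.18,-0.088,0]
    - [0.18,-0.088,0]
  delta_rot:
    - [0,0,0]
    - [0,0,0]
    - [0,0,0]
    - [0,0,0]
    - [0,0,0]
    - [0,0,0]
    - [0,0,0]
    - [0,0,0]

```text
time: 14.6
ee_pos: [0.436, 0.248, 0.2768]
eef_rot: [0.826, 0.564, 0.0, -0.0]
ft_force: [1.0, 0.4, -0.9]
width: 0.0615
grip_force: 14.8
```

>>> play_rows:
  claw: [1,1,1,1,1,1,1,1]
  delta_pos:
    - [0.18,-0.088,0]
    - [0.18,-0.088,0]
    - [0.18,-0.088,0]
    - [0.15,-0.07,0]
    - [0.1,-0.05,0]
    - [0.05,-0.02,0]
    - [0,0,0.1]
    - [0,0,0.15]
  delta_rot:
    - [0,0,0]
    - [0,0,0]
    - [0,0,0]
    - [0,0,0]
    - [0,0,0]
    - [0,0,0]
    - [0,0,0]
    - [0,0,0]

```text
time: 15.4
ee_pos: [0.4234, 0.4327, 0.2277]
eef_rot: [0.826, 0.564, 0.002, -0.0]
ft_force: [0.6, -0.3, -1.7]
width: 0.0614
grip_force: 14.8
```

>>> play_rows:
  claw: [1,1,1,1,1,1,1,1]
  delta_pos:
    - [0,0,0.15]
    - [0,0,0.15]
    - [0,0,0.15]
    - [0,0,0.15]
    - [0,0,0.1]
    - [0,0,0.08]
    - [0,0,0.04]
    - [0,0,0]
  delta_rot:
    - [0,0,0]
    - [0,0,0]
    - [0,0,0]
    - [0,0,0]
    - [0,0,0]
    - [0,0,0]
    - [0,0,0]
    - [0,0,0]

```text
time: 16.2
ee_pos: [0.4222, 0.4316, 0.0619]
eef_rot: [0.826, 0.564, -0.001, 0.0]
ft_force: [0.4, 0.0, -1.7]
width: 0.0614
grip_force: 14.8
```

```bash
python3 -c "
from bench import r
s=r.read_state();print(s['joint_positions'],s['ee_pos'],s['eef_rot'],s['width'])"
```

```text
[-1.11232484  0.43137451  0.29903466  1.70793396 -0.14401059  1.02560581
 -1.1371895 ] [0.42221106 0.43161016 0.06191326] [ 8.26007503e-01  5.63658433e-01 -7.68237516e-04  4.31689926e-04] 0.06136056907494392
```

>>> play_rows:
  claw: [1,1,1,1,1,1,1,1]
  delta_pos:
    - [0,0,0.02]
    - [0,0,0.02]
    - [0,0,0.015]
    - [0,0,0.01]
    - [0,0,0.005]
    - [0,0,0.005]
    - [0,0,0]
    - [0,0,0]
  delta_rot:
    - [0,0,0]
    - [0,0,0]
    - [0,0,0]
    - [0,0,0]
    - [0,0,0]
    - [0,0,0]
    - [0,0,0]
    - [0,0,0]

```text
time: 17.0
ee_pos: [0.4222, 0.4327, 0.0476]
eef_rot: [0.826, 0.564, 0.0, -0.0]
ft_force: [1.0, 0.9, -0.8]
width: 0.0612
grip_force: 14.8
```

>>> play_rows:
  claw: [1,1,1,1,1]
  delta_pos:
    - [0,0,0.005]
    - [0,0,0.005]
    - [0,0,0.003]
    - [0,0,0]
    - [0,0,0]
  delta_rot:
    - [0,0,0]
    - [0,0,0]
    - [0,0,0]
    - [0,0,0]
    - [0,0,0]

```text
time: 17.5
ee_pos: [0.4224, 0.433, 0.0458]
eef_rot: [0.826, 0.564, 0.0, -0.0]
ft_force: [-1.7, -1.8, 3.9]
width: 0.0612
grip_force: 15.2
```

>>> play_rows:
  claw: [0,0,0,0,0,0,0,0]
  delta_pos:
    - [0,0,0]
    - [0,0,0]
    - [0,0,0]
    - [0,0,0]
    - [0,0,-0.1]
    - [0,0,-0.15]
    - [0,0,-0.2]
    - [0,0,-0.2]
  delta_rot:
    - [0,0,0]
    - [0,0,0]
    - [0,0,0]
    - [0,0,0]
    - [0,0,0]
    - [0,0,0]
    - [0,0,0]
    - [0,0,0]

```text
time: 18.3
ee_pos: [0.4219, 0.4323, 0.176]
eef_rot: [0.826, 0.564, -0.0, 0.0]
ft_force: [1.1, 0.6, 1.2]
width: 0.087
grip_force: 0.0
```

>>> play_rows:
  claw: [0,0,0,0,0,0,0,0]
  delta_pos:
    - [0,0,-0.2]
    - [0,0,-0.2]
    - [0,0,-0.2]
    - [-0.2,0.045,0]
    - [-0.215,0.0466,0]
    - [-0.215,0.0466,0]
    - [-0.215,0.0466,0]
    - [-0.215,0.0466,0]
  delta_rot:
    - [0,0,-0.034]
    - [0,0,-0.034]
    - [0,0,0]
    - [0,0,0]
    - [0,0,0]
    - [0,0,0]
    - [0,0,0]
    - [0,0,0]

```text
time: 19.1
ee_pos: [0.4342, 0.2142, 0.2949]
eef_rot: [0.761, 0.649, 0.0, -0.0]
ft_force: [0.7, -0.7, 0.6]
width: 0.0871
grip_force: 0.0
```

>>> play_rows:
  claw: [0,0,0,0,0,0,0,0]
  delta_pos:
    - [-0.215,0.0466,0]
    - [-0.215,0.0466,0]
    - [-0.215,0.0466,0]
    - [-0.215,0.0466,0]
    - [-0.215,0.0466,0]
    - [-0.215,0.0466,0]
    - [0,0,0]
    - [0,0,0]
  delta_rot:
    - [0,0,0]
    - [0,0,0]
    - [0,0,0]
    - [0,0,0]
    - [0,0,0]
    - [0,0,0]
    - [0,0,0]
    - [0,0,0]

```text
time: 19.9
ee_pos: [0.4487, -0.0482, 0.295]
eef_rot: [0.762, 0.648, 0.0, -0.0]
ft_force: [0.1, 1.0, 0.1]
width: 0.0872
grip_force: 0.0
```

```bash
python3 - <<'E'
from bench import r
from h import *
s=r.read_state();print(s['joint_positions'],s['ee_pos'],s['eef_rot'],s['width'])
c=r.camera('top');im=c['pixels'];cv2.imwrite('pics/t3.png',im[:,:,::-1])
print(proj(c,(.422,.433,.08)))
E
```

```text
[-0.75788844 -0.16552288  0.68979105  1.80445238  0.10483518  1.46551251
 -0.246746  ] [ 0.44871141 -0.04817124  0.29500588] [ 7.61639356e-01  6.48001005e-01  3.78175126e-04 -2.16167008e-04] 0.08715023829500133
[127.98433285 319.8664589 ]
```

View pics/t3.png

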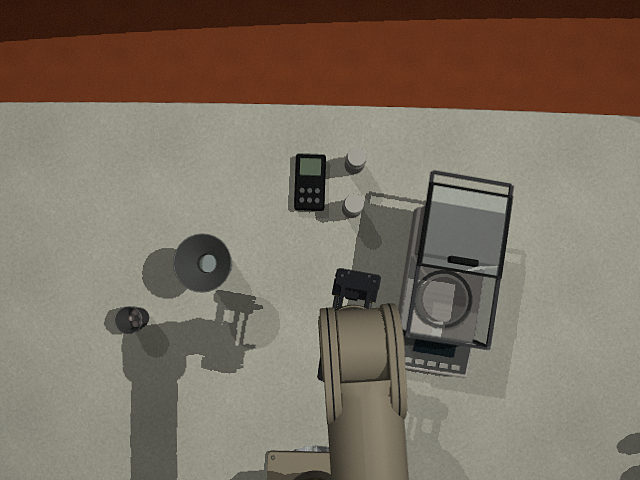

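The cup stands upright at (131,319) and the door is open with its pull at (462,261). Next I close the door.

>>> play_rows:
  claw: [0,0,0,0,0,0,0,0]
  delta_pos:
    - [-0.181,0.131,0]
    - [-0.181,0.131,0]
    - [-0.181,0.131,0]
    - [-0.181,0.131,0]
    - [-0.181,0.131,0]
    - [-0.181,0.131,0]
    - [0,0,0]
    - [0,0,0.1]
  delta_rot:
    - [0,0,0]
    - [0,0,0]
    - [0,0,0]
    - [0,0,0]
    - [0,0,0]
    - [0,0,0]
    - [0,0,0]
    - [0,0,0]

```text
time: 20.75
ee_pos: [0.5707, -0.288, 0.275]
eef_rot: [0.761, 0.648, -0.001, 0.001]
ft_force: [0.2, 0.2, -0.1]
width: 0.0871
grip_force: 0.0
```

>>> play_rows:
  claw: [0,0,0,0,0,1,1,1]
  delta_pos:
    - [0,0,0.1]
    - [0,0,0.1]
    - [0,0,0.1]
    - [0,0,0.1]
    - [0,0,0]
    - [0,0,0]
    - [0,0,0]
    - [0,0,0]
  delta_rot:
    - [0,0,0]
    - [0,0,0]
    - [0,0,0]
    - [0,0,0]
    - [0,0,0]
    - [0,0,0]
    - [0,0,0]
    - [0,0,0]

```text
time: 21.55
ee_pos: [0.5702, -0.2868, 0.196]
eef_rot: [0.761, 0.649, 0.0, 0.001]
ft_force: [0.7, 0.1, 0.1]
width: 0.0712
grip_force: 0.0
```

>>> play_rows:
  claw: [1,1,1,1]
  delta_pos:
    - [0,0,0]
    - [0,0,0]
    - [0,0,0]
    - [0,0,0]
  delta_rot:
    - [0,0,0]
    - [0,0,0]
    - [0,0,0]
    - [0,0,0]

```text
time: 21.95
ee_pos: [0.5697, -0.2869, 0.195]
eef_rot: [0.761, 0.649, 0.0, 0.0]
ft_force: [0.8, -0.5, -1.1]
width: 0.0387
grip_force: 0.0
```

>>> play_rows:
  claw: [1,1,1,1,1,1,1,1]
  delta_pos:
    - [0,0,0]
    - [0,0,0]
    - [0,0,0]
    - [0,-0.04,0]
    - [0,-0.08,0]
    - [0,-0.1,0]
    - [0,-0.1,0]
    - [0,-0.1,0]
  delta_rot:
    - [0,0,0]
    - [0,0,0]
    - [0,0,0]
    - [0,0,0]
    - [0,0,0]
    - [0,0,0]
    - [0,0,0]
    - [0,0,0]

```text
time: 22.75
ee_pos: [0.4854, -0.2746, 0.1947]
eef_rot: [0.761, 0.649, -0.0, 0.001]
ft_force: [1.9, -5.5, 4.1]
width: 0.0138
grip_force: 15.0
```

>>> play_rows:
  claw: [1,1,1,1,1,1,1,1]
  delta_pos:
    - [0,-0.1,0]
    - [0,-0.1,0]
    - [0,-0.08,0]
    - [0,-0.02,0]
    - [0,-0.01,0]
    - [0,-0.01,0]
    - [0,0,0]
    - [0,0,0]
  delta_rot:
    - [0,0,0]
    - [0,0,0]
    - [0,0,0]
    - [0,0,0]
    - [0,0,0]
    - [0,0,0]
    - [0,0,0]
    - [0,0,0]

```text
time: 23.55
ee_pos: [0.4224, -0.2653, 0.1948]
eef_rot: [0.761, 0.648, -0.001, 0.001]
ft_force: [-2.0, -8.7, -2.8]
width: 0.0141
grip_force: 15.0
```

>>> play_rows:
  claw: [1,1,1,1,1]
  delta_pos:
    - [0,-0.01,0]
    - [0,-0.01,0]
    - [0,-0.01,0]
    - [0,0,0]
    - [0,0,0]
  delta_rot:
    - [0,0,0]
    - [0,0,0]
    - [0,0,0]
    - [0,0,0]
    - [0,0,0]

```text
time: 24.05
ee_pos: [0.4207, -0.2643, 0.1955]
eef_rot: [0.761, 0.649, 0.001, 0.004]
ft_force: [18.9, -13.3, -17.1]
width: 0.0141
grip_force: 14.9
```

```bash
python3 -c "
from bench import r
s=r.read_state();print(s['joint_positions'],s['ee_pos'],s['eef_rot'],s['width'],s['ft_force'])"
```

```text
[-0.55049854  0.05018455  1.06814884  1.8794273  -0.04636688  1.22887051
  0.37410357] [ 0.42072544 -0.26432456  0.19546263] [0.76074749 0.6490308  0.00146935 0.00448454] 0.014104118645242103 [ 18.90763711 -13.29021534 -17.05532842]
```

The door is at its front stop (force rose). I release it, rise, and travel back to the left.

>>> play_rows:
  claw: [1,0,0,0,0,0,0,0]
  delta_pos:
    - [0,0.01,0]
    - [0,0,0]
    - [0,0,0]
    - [0,0,0]
    - [0,0,0]
    - [0,0,-0.1]
    - [0,0,-0.2]
    - [0,0,-0.23]
  delta_rot:
    - [0,0,0]
    - [0,0,0]
    - [0,0,0]
    - [0,0,0]
    - [0,0,0]
    - [0,0,0]
    - [0,0,0]
    - [0,0,0]

```text
time: 24.85
ee_pos: [0.4186, -0.2626, 0.3014]
eef_rot: [0.761, 0.649, -0.001, -0.001]
ft_force: [1.7, 0.2, 0.9]
width: 0.0622
grip_force: 0.0
```

>>> play_rows:
  claw: [0,0,0,0,0,0,0,0]
  delta_pos:
    - [0.218,-0.0275,0]
    - [0.218,-0.0275,0]
    - [0.218,-0.0275,0]
    - [0.218,-0.0275,0]
    - [0.218,-0.0275,0]
    - [0.218,-0.0275,0]
    - [0.2147,-0.067,0]
    - [0.2147,-0.067,0]
  delta_rot:
    - [0,0,0]
    - [0,0,0]
    - [0,0,0]
    - [0,0,0]
    - [0,0,0]
    - [0,0,0]
    - [0,0,0]
    - [0,0,0]

```text
time: 25.65
ee_pos: [0.4149, 0.0914, 0.3009]
eef_rot: [0.761, 0.649, 0.0, -0.0]
ft_force: [1.1, 0.3, 0.1]
width: 0.087
grip_force: 0.0
```

>>> play_rows:
  claw: [0,0,0,0,0,0,0,0]
  delta_pos:
    - [0.2147,-0.067,0]
    - [0.2147,-0.067,0]
    - [0.2147,-0.067,0]
    - [0.2147,-0.067,0]
    - [0.2147,-0.067,0]
    - [0.2147,-0.067,0]
    - [0.2147,-0.067,0]
    - [0.2147,-0.067,0]
  delta_rot:
    - [0,0,0]
    - [0,0,0]
    - [0,0,0]
    - [0,0,0]
    - [0,0,0]
    - [0,0,0]
    - [0,0,0]
    - [0,0,0]

```text
time: 26.45
ee_pos: [0.3633, 0.4476, 0.3008]
eef_rot: [0.761, 0.649, -0.0, -0.0]
ft_force: [-0.7, -0.3, 0.5]
width: 0.0874
grip_force: 0.0
```

>>> play_rows:
  claw: [0,0,0,0,0,0,0,0]
  delta_pos:
    - [0.2147,-0.067,0]
    - [0,0,0]
    - [0,0,0]
    - [0,0,0]
    - [0,0,0]
    - [0,0,0]
    - [0,0,0]
    - [0,0,0]
  delta_rot:
    - [0,0,0]
    - [0,0,-0.0436]
    - [0,0,-0.0436]
    - [0,0,-0.0436]
    - [0,0,-0.0436]
    - [0,0,-0.0436]
    - [0,0,-0.0436]
    - [0,0,-0.0436]

```text
time: 27.25
ee_pos: [0.3573, 0.4903, 0.3007]
eef_rot: [0.373, 0.928, -0.0, -0.0]
ft_force: [-0.7, 1.1, -0.1]
width: 0.0872
grip_force: 0.0
```

```bash
python3 -c "
from bench import r
s=r.read_state();print(s['time'],s['joint_positions'],s['ee_pos'],s['eef_rot'],s['width'],s['ft_force'])"
```

```text
27.25 [-1.05380148  0.26199307  0.04705739  1.38917024 -0.01239175  1.49125931
 -0.20145615] [0.35727132 0.49032307 0.30069722] [ 3.73192785e-01  9.27753773e-01 -2.53931814e-04 -1.31903550e-04] 0.08720742525056731 [-0.66515191  1.13009819 -0.06286506]
```

>>> play_rows:
  claw: [0,0,0,0,0,0,0,0]
  delta_pos:
    - [0,0,0]
    - [0,0,0]
    - [0,0,0]
    - [0,0,0]
    - [0,0,0]
    - [0,0,0]
    - [0,0,0]
    - [0,0,0]
  delta_rot:
    - [0,-0.0417,0]
    - [0,-0.0417,0]
    - [0,-0.0417,0]
    - [0,-0.0417,0]
    - [0,-0.0417,0]
    - [0,-0.0417,0]
    - [0,-0.0417,0]
    - [0,-0.0417,0]

```text
time: 28.05
ee_pos: [0.3567, 0.4911, 0.3011]
eef_rot: [0.325, 0.801, -0.188, 0.466]
ft_force: [0.9, -0.2, -0.4]
width: 0.087
grip_force: 0.0
```

>>> play_rows:
  claw: [0]
  delta_pos:
    - [0,0,0]
  delta_rot:
    - [0,0,0]

```text
time: 28.15
ee_pos: [0.3546, 0.4915, 0.2965]
eef_rot: [0.321, 0.803, -0.191, 0.465]
ft_force: [-1.4, 0.2, -1.0]
width: 0.0871
grip_force: 0.0
```

```bash
cat >> h.py <<'E'
from scipy.spatial.transform import Rotation as R
def rel(s,target):  # tool-frame shift, scaled, to bring grasp point to target
    m=R.from_quat(s['eef_rot']).as_matrix();g=np.array(s['ee_pos'])-.0187*m[:,2]
    return m.T@(np.array(target)-g)/.2, m, g
E
python3 - <<'E'
from bench import r
from h import *
s=r.read_state();print(s['time'],s['joint_positions'],s['ee_pos'],s['eef_rot'])
v,m,g=rel(s,(.422,.4325,.047));print('rel',v,'\n',m,g)
h=m[:,2].copy();print('elev',np.degrees(np.arcsin(h[2])))
c=r.camera('wrist');T=np.eye(4);T[:3,:3]=m;T[:3,3]=s['ee_pos'];T=T@np.array(c['hand_eye'])
print(proj(c,(.422,.4325,.08),T),proj(c,(.422,.4325,.0),T))
cv2.imwrite('pics/w4.png',c['pixels'][:,:,::-1])
t=r.camera('top');im=t['pixels']
P=proj(t,(.422,.4325,.08));x,y=map(int,P);cv2.imwrite('pics/t4.png',cv2.resize(im[y-50:y+50,max(0,x-70):x+70,::-1],None,fx=5,fy=5));print(P)
E
```

```text
28.15 [-1.50785373  0.59748773  0.09527848  1.30861191  0.79012581  1.88476614
 -0.60947945] [0.35457319 0.49154537 0.29649817] [ 0.32100599  0.80265729 -0.19090465  0.46502886]
rel [0.86261095 0.03058964 1.09949124] 
 [[-0.36140662  0.69286794  0.62395454]
 [ 0.33776326  0.72102114 -0.60501612]
 [-0.86908068 -0.00790791 -0.49460715]] [0.34290524 0.50285917 0.30574733]
elev -29.643848422616916
[321.88426237  40.73248655] [322.22093134 -41.16823621]
[128.20076159 319.87298629]
```

View pics/w4.png

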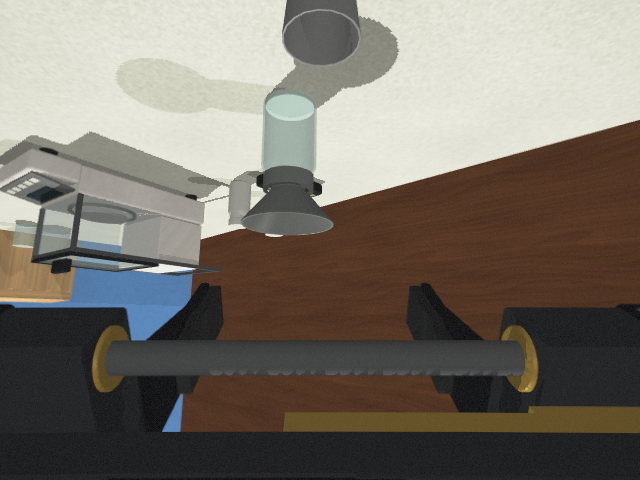

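The wrist view (camera on the underside) shows the cup's mouth at about (321,37), as predicted, with the funnel jar beyond at (288,160). I tilt a little steeper for camera clearance.

>>> play_rows:
  claw: [0,0]
  delta_pos:
    - [0,0,0]
    - [0,0,0]
  delta_rot:
    - [0,0.044,-0.002]
    - [0,0,0]

```text
time: 28.45
ee_pos: [0.3608, 0.4893, 0.3063]
eef_rot: [0.34, 0.833, -0.162, 0.404]
ft_force: [1.5, -0.8, 1.6]
width: 0.0869
grip_force: 0.0
```

```bash
python3 - <<'E'
from bench import r
from h import *
s=r.read_state();print(s['joint_positions'],s['ee_pos'])
v,m,g=rel(s,(.422,.4325,.047));print('rel',v,'\n',m)
print('pre',v-[0,0,.6]); 
E
```

```text
[-1.45427973  0.52329834  0.07835484  1.30286297  0.70805973  1.83040611
 -0.5784443 ] [0.36082115 0.48926891 0.30633302]
rel [0.75727776 0.00470724 1.2257489 ] 
 [[-0.44200172  0.69842409  0.56288388]
 [ 0.43624717  0.71567017 -0.54543984]
 [-0.78378753  0.00447116 -0.62101298]]
pre [0.75727776 0.00470724 0.6257489 ]
```

>>> play_rows:
  claw: [0,0,0,0,0,0,0]
  delta_pos:
    - [0.126,0.001,0.104]
    - [0.126,0.001,0.104]
    - [0.126,0.001,0.104]
    - [0.126,0.001,0.104]
    - [0.126,0.001,0.104]
    - [0.126,0,0.104]
    - [0,0,0]
  delta_rot:
    - [0,0,0]
    - [0,0,0]
    - [0,0,0]
    - [0,0,0]
    - [0,0,0]
    - [0,0,0]
    - [0,0,0]

```text
time: 29.15
ee_pos: [0.362, 0.4842, 0.1025]
eef_rot: [0.335, 0.833, -0.169, 0.407]
ft_force: [-1.1, -0.0, -0.7]
width: 0.0872
grip_force: 0.0
```

```bash
python3 - <<'E'
from bench import r
from h import *
s=r.read_state();print(s['joint_positions'],s['ee_pos'],s['ft_force'])
v,m,g=rel(s,(.422,.4325,.047));print('rel',v,'\n',m)
c=r.camera('scene');cv2.imwrite('pics/s5.png',cv2.resize(c['pixels'][40:360,320:640,::-1],None,fx=1.8,fy=1.8))
E
```

```text
[-1.43950837  0.71540981  0.05657107  1.4645854   0.67968323  1.57464703
 -0.80025037] [0.36195329 0.48423007 0.10254896] [-1.05651748 -0.00917737 -0.66052228]
rel [-0.02280438  0.02540793  0.5762181 ] 
 [[-0.44491563  0.69538893  0.56434414]
 [ 0.42069734  0.7185777  -0.55376876]
 [-0.79060978 -0.0089623  -0.61225472]]
```

View pics/s5.png

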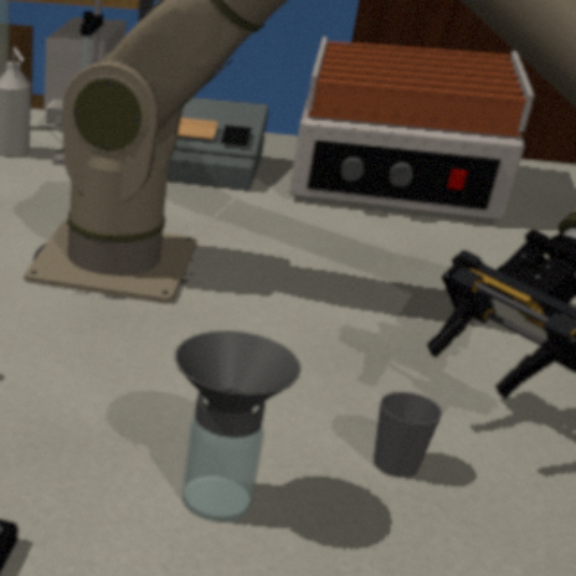

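The scene crop shows the cup at (407,435), upright, with the open gripper lined up behind it and the jar clear.

>>> play_rows:
  claw: [0,0,0,0,0,0,0,0]
  delta_pos:
    - [-0.011,0.012,0.07]
    - [-0.011,0.013,0.08]
    - [0,0,0.08]
    - [0,0,0.08]
    - [0,0,0.08]
    - [0,0,0.08]
    - [0,0,0.06]
    - [0,0,0.045]
  delta_rot:
    - [0,0,0]
    - [0,0,0]
    - [0,0,0]
    - [0,0,0]
    - [0,0,0]
    - [0,0,0]
    - [0,0,0]
    - [0,0,0]

```text
time: 30.0
ee_pos: [0.4327, 0.4239, 0.0371]
eef_rot: [0.335, 0.833, -0.167, 0.407]
ft_force: [0.6, -0.3, 0.4]
width: 0.0873
grip_force: 0.0
```

>>> play_rows:
  claw: [0,1,1,1,1,1,1]
  delta_pos:
    - [0,0,0]
    - [0,0,0]
    - [0,0,0]
    - [0,0,0]
    - [0,0,0]
    - [0,0,0]
    - [0,0,0]
  delta_rot:
    - [0,0,0]
    - [0,0,0]
    - [0,0,0]
    - [0,0,0]
    - [0,0,0]
    - [0,0,0]
    - [0,0,0]
  squeeze: 20

```text
time: 30.7
ee_pos: [0.432, 0.425, 0.038]
eef_rot: [0.335, 0.833, -0.167, 0.407]
ft_force: [-0.5, 0.1, 1.5]
width: 0.0583
grip_force: 19.5
```

```bash
python3 - <<'E'
from bench import r
from h import *
s=r.read_state();print(s['joint_positions'],s['ee_pos'],s['ft_force'],s['width'],s['grip_force'])
v,m,g=rel(s,(.422,.4325,.047));print('rel',v,g,'\n',m)
E
```

```text
[-1.34813744  0.74133692  0.09199893  1.5907861   0.73745935  1.38271035
 -0.823634  ] [0.43197836 0.4249556  0.03803582] [-0.4730085   0.06624599  1.47781749] 0.05825664041900484 19.53140085537143
rel [ 0.00277273 -0.00770303  0.01698838] [0.4213926  0.43524351 0.04951583] 
 [[-0.44467946  0.69412504  0.56608357]
 [ 0.42327763  0.71983686 -0.55015538]
 [-0.78936444 -0.00503228 -0.61390427]]
```

>>> play_rows:
  claw: [1,1,1,1,1,1,1,1]
  delta_pos:
    - [-0.06,0,-0.045]
    - [-0.1,0,-0.078]
    - [-0.125,0,-0.097]
    - [-0.125,0,-0.097]
    - [-0.125,0,-0.097]
    - [-0.125,0,-0.097]
    - [-0.125,0,-0.097]
    - [-0.125,0,-0.097]
  delta_rot:
    - [0,0,0]
    - [0,0,0]
    - [0,0,0]
    - [0,0,0]
    - [0,0,0]
    - [0,0,0]
    - [0,0,0]
    - [0,0,0]

```text
time: 31.5
ee_pos: [0.4331, 0.425, 0.2703]
eef_rot: [0.335, 0.834, -0.166, 0.406]
ft_force: [0.1, 0.3, -1.4]
width: 0.0586
grip_force: 19.7
```

>>> play_rows:
  claw: [1,1,1,1,1,1,1,1]
  delta_pos:
    - [0,0,0]
    - [0,0,0]
    - [0,0,0]
    - [0,0,0]
    - [0,0,0]
    - [0,0,0]
    - [0,0,0]
    - [0,0,0]
  delta_rot:
    - [0.0292,0,0.0227]
    - [0.0292,0,0.0227]
    - [0.0292,0,0.0227]
    - [0,-0.039,0]
    - [0,-0.039,0]
    - [0,-0.039,0]
    - [0,-0.039,0]
    - [0,0,0]

```text
time: 32.3
ee_pos: [0.4314, 0.426, 0.2643]
eef_rot: [0.399, 0.649, -0.346, 0.547]
ft_force: [-0.9, 0.3, -3.6]
width: 0.0584
grip_force: 19.7
```

```bash
cat > st.py <<'E'
from bench import r
from h import *
s=r.read_state();print(s['time'],np.round(s['joint_positions'],2),np.round(s['ee_pos'],4),np.round(s['ft_force'],1),s['width'],s['grip_force'])
F=np.array([.554,.249]);m=R.from_quat(s['eef_rot']).as_matrix();h=m[:2,2]/np.linalg.norm(m[:2,2]);so=np.array([-h[1],h[0]])
so=so if so@F>0 else -so
t=np.r_[F+.035*h-.020*so,.295];v,m,g=rel(s,t);print('rel',v,'g',g,'t',t,'elev',np.degrees(np.arcsin(m[2,2])));print(m)
E
python3 st.py
```

```text
32.3 [-1.48  0.92  0.38  1.16  0.77  2.05 -0.61] [0.4314 0.426  0.2643] [-0.9  0.3 -3.6] 0.05837927026123609 19.670267933247487
rel [-0.35172199  0.05717935  1.29202794] g [0.42328097 0.44257484 0.26732912] t [0.55143119 0.20877064 0.295     ] elev -9.268131939799767
[[-0.08140267  0.89719828  0.43406088]
 [ 0.13945374  0.44147501 -0.88637039]
 [-0.98687702 -0.01162151 -0.1610549 ]]
```

>>> play_rows:
  claw: [1,1,1,1]
  delta_pos:
    - [-0.03,0.005,0.08]
    - [-0.044,0.007,0.12]
    - [-0.044,0.007,0.12]
    - [-0.044,0.007,0.12]
  delta_rot:
    - [0,0,0]
    - [0,0,0]
    - [0,0,0]
    - [0,0,0]

```text
time: 32.7
ee_pos: [0.4792, 0.3439, 0.2868]
eef_rot: [0.405, 0.65, -0.341, 0.545]
ft_force: [0.1, 0.2, -1.0]
width: 0.0582
grip_force: 19.7
```

```bash
python3 st.py
```

```text
32.7 [-1.43  0.78  0.41  1.36  0.82  1.92 -0.62] [0.4792 0.3439 0.2868] [ 0.1  0.2 -1. ] 0.05817394666826589 19.66480250694076
rel [-0.17365429  0.02773079  0.84001166] g [0.47111883 0.36042031 0.29008175] t [0.55137507 0.20877427 0.295     ] elev -10.033264300454787
[[-0.07838334  0.89853679  0.4318422 ]
 [ 0.15560633  0.43889284 -0.88496313]
 [-0.98470438 -0.00216898 -0.1742199 ]]
```

>>> play_rows:
  claw: [1,1,1,1,1,1,1,1]
  delta_pos:
    - [-0.03,0.004,0.12]
    - [-0.03,0.004,0.12]
    - [-0.03,0.004,0.12]
    - [-0.025,0.004,0.12]
    - [-0.02,0.004,0.12]
    - [-0.02,0.004,0.12]
    - [-0.019,0.004,0.12]
    - [0,0,0]
  delta_rot:
    - [0,0,0]
    - [0,0,0]
    - [0,0,0]
    - [0,0,0]
    - [0,0,0]
    - [0,0,0]
    - [0,0,0]
    - [0,0,0]

```text
time: 33.5
ee_pos: [0.5599, 0.1891, 0.2932]
eef_rot: [0.407, 0.648, -0.342, 0.545]
ft_force: [0.1, -0.2, -1.1]
width: 0.0585
grip_force: 19.6
```

```bash
python3 st.py
```

```text
33.5 [-1.31  0.62  0.48  1.63  0.94  1.69 -0.64] [0.5599 0.1891 0.2932] [ 0.1 -0.2 -1.1] 0.05852539353388313 19.649752881596214
rel [ 0.00961395  0.00324016 -0.01425747] g [0.55194981 0.20567846 0.29640314] t [0.55116957 0.2087882  0.295     ] elev -9.922973312915015
[[-7.54833339e-02  9.00877653e-01  4.27459612e-01]
 [ 1.54914313e-01  4.34072416e-01 -8.87458559e-01]
 [-9.85040010e-01 -7.68718596e-04 -1.72324076e-01]]
```

Over the funnel. I roll about the tool axis.

>>> play_rows:
  claw: [1,1,1,1,1,1,1,1]
  delta_pos:
    - [0,0,0]
    - [0,0,0]
    - [0,0,0]
    - [0,0,0]
    - [0,0,0]
    - [0,0,0]
    - [0,0,0]
    - [0,0,0]
  delta_rot:
    - [0,0,-0.03]
    - [0,0,-0.03]
    - [0,0,-0.03]
    - [0,0,-0.03]
    - [0,0,-0.03]
    - [0,0,-0.03]
    - [0,0,-0.03]
    - [0,0,-0.03]

```text
time: 34.3
ee_pos: [0.5589, 0.1937, 0.2923]
eef_rot: [0.136, 0.754, -0.518, 0.38]
ft_force: [0.9, -0.0, -1.2]
width: 0.0584
grip_force: 19.6
```

>>> play_rows:
  claw: [1,1,1,1,1,1,1,1]
  delta_pos:
    - [0,0,0]
    - [0,0,0]
    - [0,0,0]
    - [0,0,0]
    - [0,0,0]
    - [0,0,0]
    - [0,0,0]
    - [0,0,0]
  delta_rot:
    - [0,0,-0.03]
    - [0,0,-0.03]
    - [0,0,-0.03]
    - [0,0,-0.03]
    - [0,0,-0.03]
    - [0,0,-0.03]
    - [0,0,-0.03]
    - [0,0,-0.03]

```text
time: 35.1
ee_pos: [0.5589, 0.1937, 0.2924]
eef_rot: [-0.151, 0.751, -0.622, 0.163]
ft_force: [0.5, -0.8, -1.1]
width: 0.0586
grip_force: 19.6
```

```bash
python3 st.py
```

```text
35.1 [-1.2   0.6   0.31  1.62  1.01  1.76  0.84] [0.5589 0.1937 0.2924] [ 0.5 -0.8 -1.1] 0.05860612720028087 19.643008738294157
rel [0.00056688 0.00178155 0.00850005] g [0.55077606 0.21026133 0.29565079] t [0.55140057 0.20877261 0.295     ] elev -9.95870707367507
[[-0.90131266 -0.02402759  0.43250222]
 [-0.42943259  0.18042591 -0.88489216]
 [-0.05677278 -0.98329506 -0.17293838]]
```

>>> play_rows:
  claw: [1,1,1,1,1,1,1,1]
  delta_pos:
    - [0,0,0]
    - [0,0,0]
    - [0,0,0]
    - [0,0,0]
    - [0,0,0]
    - [0,0,0]
    - [0,0,0]
    - [0,0,0]
  delta_rot:
    - [0,0,-0.018]
    - [0,0,-0.018]
    - [0,0,-0.018]
    - [0,0,-0.018]
    - [0,0,-0.018]
    - [0,0,-0.018]
    - [0,0,-0.018]
    - [0,0,-0.018]

```text
time: 35.9
ee_pos: [0.5589, 0.1937, 0.2926]
eef_rot: [-0.315, 0.698, -0.643, 0.02]
ft_force: [-0.3, 0.3, -0.9]
width: 0.0584
grip_force: 19.6
```

>>> play_rows:
  claw: [1,1,1,1,1,1,1,1]
  delta_pos:
    - [0,0,0]
    - [0,0,0]
    - [0,0,0]
    - [0,0,0]
    - [0,0,0]
    - [0,0,0]
    - [0,0,0]
    - [0,0,0]
  delta_rot:
    - [0,0,-0.018]
    - [0,0,-0.018]
    - [0,0,-0.018]
    - [0,0,-0.018]
    - [0,0,-0.018]
    - [0,0,-0.018]
    - [0,0,-0.018]
    - [0,0,-0.018]

```text
time: 36.7
ee_pos: [0.5589, 0.1936, 0.2927]
eef_rot: [0.463, -0.61, 0.631, 0.125]
ft_force: [-0.2, -0.8, -1.1]
width: 0.0583
grip_force: 19.6
```

>>> play_rows:
  claw: [1,1,1,1,1,1,1,1]
  delta_pos:
    - [0,0,0]
    - [0,0,0]
    - [0,0,0]
    - [0,0,0]
    - [0,0,0]
    - [0,0,0]
    - [0,0,0]
    - [0,0,0]
  delta_rot:
    - [0,0,-0.018]
    - [0,0,-0.018]
    - [0,0,-0.018]
    - [0,0,-0.018]
    - [0,0,-0.018]
    - [0,0,-0.018]
    - [0,0,0]
    - [0,0,0]

```text
time: 37.5
ee_pos: [0.5589, 0.1935, 0.2922]
eef_rot: [0.558, -0.523, 0.602, 0.229]
ft_force: [0.0, 0.4, -0.3]
width: 0.0582
grip_force: 19.6
```

```bash
python3 st.py; python3 - <<'E'
from bench import r
import cv2
c=r.camera('scene');cv2.imwrite('pics/s6.png',cv2.resize(c['pixels'][160:360,340:560,::-1],None,fx=2.7,fy=2.7))
E
```

```text
37.5 [-1.11  0.59  0.19  1.61  1.05  1.8   2.06] [0.5589 0.1935 0.2922] [ 0.   0.4 -0.3] 0.058223400696818486 19.636838330084174
rel [-0.00041591  0.00047123  0.00708277] g [0.55083461 0.21003464 0.29535316] t [0.55138863 0.20877338 0.295     ] elev -9.841411716829683
[[-0.27123155 -0.8599237   0.43239412]
 [-0.30848714 -0.3478715  -0.88533672]
 [ 0.91173962 -0.37351928 -0.17092168]]
```

View pics/s6.png

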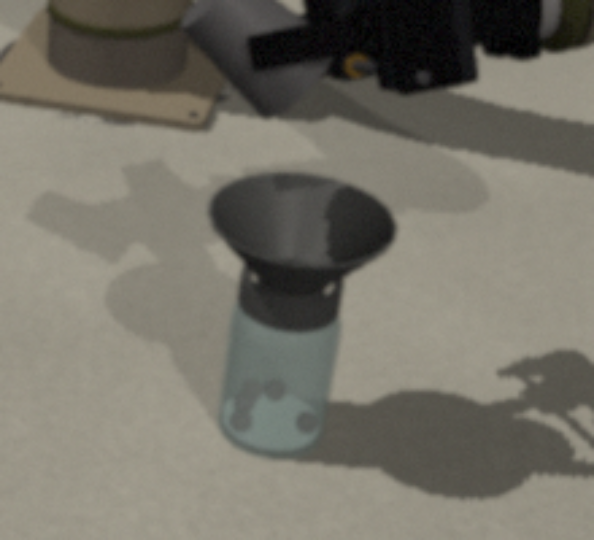

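The scene crop shows at least four balls lying in the jar, at about (273,388), (245,395), (240,420) and (307,422). I tip further to be sure, then look again.

>>> play_rows:
  claw: [1,1,1,1,1,1,1,1]
  delta_pos:
    - [0,0,0]
    - [0,0,0]
    - [0,0,0]
    - [0,0,0]
    - [0,0,0]
    - [0,0,0]
    - [0,0,0]
    - [0,0,0]
  delta_rot:
    - [0,0,-0.025]
    - [0,0,-0.025]
    - [0,0,-0.025]
    - [0,0,-0.025]
    - [0,0,-0.025]
    - [0,0,0]
    - [0,0,0]
    - [0,0,0]

```text
time: 38.35
ee_pos: [0.5589, 0.1934, 0.2912]
eef_rot: [0.649, -0.403, 0.546, 0.343]
ft_force: [-0.1, -0.4, -0.4]
width: 0.0584
grip_force: 19.6
```

```bash
python3 st.py; python3 - <<'E'
from bench import r
import cv2,numpy as np
a=r.camera('scene')['pixels'][270:345,405:485,::-1]
t=r.camera('top')['pixels'][205:320,110:260,::-1]
a=cv2.resize(a,(400,375),interpolation=cv2.INTER_CUBIC);t=cv2.resize(t,(400,375),interpolation=cv2.INTER_CUBIC)
cv2.imwrite('pics/s7.png',np.hstack([a,t]))
E
```

```text
38.35 [-1.08  0.59  0.16  1.61  1.06  1.81  2.44] [0.5589 0.1934 0.2912] [-0.1 -0.4 -0.4] 0.05836106384193611 19.63793130538761
rel [ 4.06884082e-03 -5.94782240e-05  6.05071759e-03] g [0.55078384 0.20996177 0.29440206] t [0.55138219 0.2087738  0.295     ] elev -9.70955660462846
[[ 0.07909503 -0.89819473  0.43242363]
 [-0.14906189 -0.43956211 -0.88575714]
 [ 0.98565944  0.0056011  -0.16865379]]
```

View pics/s7.png

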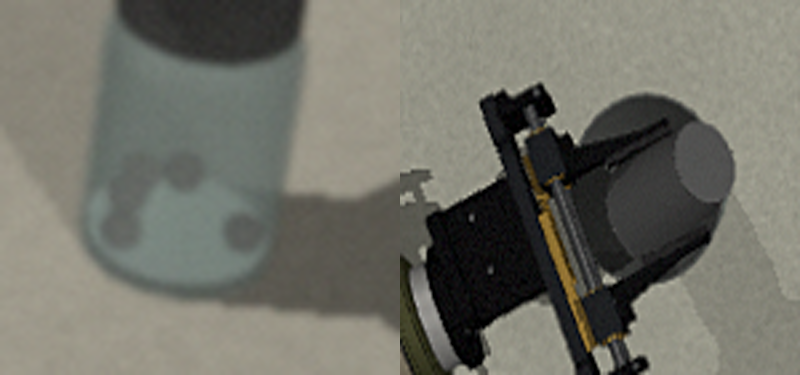

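Left: five balls in the jar, at (140,165), (128,188), (120,228), (183,170) and (240,232). Right: the inverted cup over the funnel. I roll back and return.

>>> play_rows:
  claw: [1,1,1,1,1,1,1,1]
  delta_pos:
    - [0,0,0]
    - [0,0,0]
    - [0,0,0]
    - [0,0,0]
    - [0,0,0]
    - [0,0,0]
    - [0,0,0]
    - [0,0,0]
  delta_rot:
    - [0,0,0.0455]
    - [0,0,0.0455]
    - [0,0,0.0455]
    - [0,0,0.0455]
    - [0,0,0.0455]
    - [0,0,0.0455]
    - [0,0,0.0455]
    - [0,0,0.0455]

```text
time: 39.25
ee_pos: [0.5589, 0.1934, 0.2912]
eef_rot: [-0.326, 0.691, -0.645, 0.008]
ft_force: [-0.0, -0.3, -0.7]
width: 0.0582
grip_force: 19.6
```

>>> play_rows:
  claw: [1,1,1,1,1,1,1,1]
  delta_pos:
    - [0,0,0]
    - [0,0,0]
    - [0,0,0]
    - [0,0,0]
    - [0,0,0]
    - [0,0,0]
    - [0,0,0]
    - [0,0,0]
  delta_rot:
    - [0,0,0.0455]
    - [0,0,0.0455]
    - [0,0,0.0455]
    - [0,0,0.0455]
    - [0,0,0.0455]
    - [0,0,0.0455]
    - [0,0,0.0455]
    - [0,0,0.0455]

```text
time: 40.05
ee_pos: [0.5588, 0.1934, 0.2911]
eef_rot: [0.099, 0.758, -0.538, 0.356]
ft_force: [-0.6, 0.4, -0.9]
width: 0.0588
grip_force: 19.6
```

>>> play_rows:
  claw: [1,1,1,1,1,1,1,1]
  delta_pos:
    - [0,0,0]
    - [0,0,0]
    - [0,0,0]
    - [0,0,0]
    - [0,0,0]
    - [0,0,0]
    - [0,0,0]
    - [0,0,0]
  delta_rot:
    - [0,0,0.0455]
    - [0,0,0.0455]
    - [0,0,0.0455]
    - [0,0,0.0455]
    - [0,0,0.0455]
    - [0,0,0.0455]
    - [0,0,0]
    - [0,0,0]

```text
time: 40.85
ee_pos: [0.5588, 0.1935, 0.2912]
eef_rot: [0.402, 0.65, -0.344, 0.545]
ft_force: [-0.4, -1.4, -0.2]
width: 0.0587
grip_force: 19.7
```

```bash
cat > st2.py <<'E'
from bench import r
from h import *
s=r.read_state();print(s['time'],np.round(s['joint_positions'],2),np.round(s['ee_pos'],4),np.round(s['ft_force'],1),s['width'],s['grip_force'])
v,m,g=rel(s,(.425,.43,.10));print('rel',v,'g',g,'elev',np.degrees(np.arcsin(m[2,2])),'yhoriz',np.degrees(np.arcsin(m[2,1])));print(m)
E
python3 st2.py
```

```text
40.85 [-1.31  0.63  0.47  1.63  0.94  1.7  -0.64] [0.5588 0.1935 0.2912] [-0.4 -1.4 -0.2] 0.05870543601268292 19.659420688358296
rel [ 1.17121886 -0.07200377 -1.08253525] g [0.55074821 0.21005489 0.29433056] elev -9.68901203170229 yhoriz -0.4964211414015956
[[-0.08175965  0.89785839  0.43262647]
 [ 0.14736157  0.44019909 -0.88572531]
 [-0.98569769 -0.00866407 -0.16830034]]
```

>>> play_rows:
  claw: [1,1,1,1,1,1,1,1]
  delta_pos:
    - [0,0,-0.1]
    - [0,0,-0.15]
    - [0,0,-0.2]
    - [0,0,-0.2]
    - [0,0,-0.15]
    - [0,0,0]
    - [0,0,0]
    - [0,0,0]
  delta_rot:
    - [0,0,0]
    - [0,0,0]
    - [0,0,0]
    - [0,0,0]
    - [0,0,0]
    - [0,0.0392,0]
    - [0,0.0392,0]
    - [0,0.0392,0]

```text
time: 41.65
ee_pos: [0.4888, 0.337, 0.3181]
eef_rot: [0.458, 0.741, -0.262, 0.416]
ft_force: [0.4, -0.3, -0.3]
width: 0.0585
grip_force: 19.7
```

>>> play_rows:
  claw: [1,1,1]
  delta_pos:
    - [0,0,0]
    - [0,0,0]
    - [0,0,0]
  delta_rot:
    - [0,0.0392,0]
    - [0,0,0]
    - [0,0,0]

```text
time: 41.95
ee_pos: [0.4894, 0.3351, 0.3183]
eef_rot: [0.474, 0.763, -0.235, 0.372]
ft_force: [-0.6, -0.8, -1.6]
width: 0.0586
grip_force: 19.7
```

```bash
python3 st2.py
```

```text
41.95 [-1.32  0.51  0.36  1.33  0.61  1.8  -0.51] [0.4894 0.3351 0.3183] [-0.6 -0.8 -1.6] 0.058611094897914634 19.678960732394444
rel [ 1.21061256 -0.07343633  0.31408754] g [0.48296996 0.3484219  0.32971627] elev -37.80025253831806 yhoriz -0.36199767049049447
[[-0.27429991  0.8978747   0.34435531]
 [ 0.54814123  0.44020574 -0.71116812]
 [-0.79012705 -0.00631801 -0.61291054]]
```

>>> play_rows:
  claw: [1,1,1,1,1,1,1,1]
  delta_pos:
    - [0.151,-0.009,0.039]
    - [0.151,-0.009,0.039]
    - [0.151,-0.009,0.039]
    - [0.151,-0.009,0.039]
    - [0.151,-0.009,0.039]
    - [0.151,-0.009,0.039]
    - [0.151,-0.009,0.039]
    - [0.151,-0.009,0.039]
  delta_rot:
    - [0,0,0]
    - [0,0,0]
    - [0,0,0]
    - [0,0,0]
    - [0,0,0]
    - [0,0,0]
    - [0,0,0]
    - [0,0,0]

```text
time: 42.75
ee_pos: [0.4302, 0.4175, 0.0858]
eef_rot: [0.472, 0.763, -0.237, 0.373]
ft_force: [-0.2, 0.9, 0.2]
width: 0.0582
grip_force: 19.7
```

>>> play_rows:
  claw: [1,1,1,1,1,1]
  delta_pos:
    - [0.04,0,0.031]
    - [0.04,0,0.031]
    - [0.04,0,0.031]
    - [0.03,0,0.023]
    - [0,0,0]
    - [0,0,0]
  delta_rot:
    - [0,0,0]
    - [0,0,0]
    - [0,0,0]
    - [0,0,0]
    - [0,0,0]
    - [0,0,0]

```text
time: 43.35
ee_pos: [0.4323, 0.4174, 0.052]
eef_rot: [0.475, 0.763, -0.234, 0.371]
ft_force: [0.4, -0.4, -1.4]
width: 0.0583
grip_force: 19.7
```

```bash
python3 st2.py
```

```text
43.35 [-1.37  0.87  0.26  1.36  0.46  1.57 -0.83] [0.4323 0.4174 0.052 ] [ 0.4 -0.4 -1.4] 0.058282493350085736 19.677401548296984
rel [-0.14478896 -0.00610898 -0.11147667] g [0.42586531 0.43065747 0.06344939] elev -37.92358384706136 yhoriz -0.2440470443686753
[[-0.27289179  0.8984337   0.34401593]
 [ 0.55072098  0.43908854 -0.70986453]
 [-0.78881967 -0.00425941 -0.61460995]]
```

>>> play_rows:
  claw: [1,1,1,1,1,1,1,1]
  delta_pos:
    - [0.012,0,0.009]
    - [0.012,0,0.009]
    - [0.012,0,0.009]
    - [0.01,0,0.008]
    - [0.006,0,0.005]
    - [0.004,0,0.003]
    - [0,0,0]
    - [0,0,0]
  delta_rot:
    - [0,0,0]
    - [0,0,0]
    - [0,0,0]
    - [0,0,0]
    - [0,0,0]
    - [0,0,0]
    - [0,0,0]
    - [0,0,0]

```text
time: 44.15
ee_pos: [0.4317, 0.4176, 0.038]
eef_rot: [0.475, 0.763, -0.234, 0.372]
ft_force: [-2.9, 0.1, 5.0]
width: 0.0585
grip_force: 19.4
```

```bash
python3 st2.py
```

```text
44.15 [-1.37  0.89  0.26  1.36  0.46  1.56 -0.84] [0.4317 0.4176 0.038 ] [-2.9  0.1  5. ] 0.05849361823574996 19.410284801556372
rel [-0.20137599 -0.00423498 -0.15253916] g [0.42526544 0.43084933 0.0494753 ] elev -37.87605179112454 yhoriz -0.26716369653338246
[[-0.27289289  0.89843209  0.34401925]
 [ 0.54999305  0.43908773 -0.71042917]
 [-0.789327   -0.00466287 -0.61395533]]
```

>>> play_rows:
  claw: [0,0,0,0,0,0,0,0]
  delta_pos:
    - [0,0,0]
    - [0,0,0]
    - [0,0,0]
    - [0,0,0]
    - [0,0,-0.03]
    - [0,0,-0.08]
    - [0,0,-0.12]
    - [0,0,-0.15]
  delta_rot:
    - [0,0,0]
    - [0,0,0]
    - [0,0,0]
    - [0,0,0]
    - [0,0,0]
    - [0,0,0]
    - [0,0,0]
    - [0,0,0]

```text
time: 44.95
ee_pos: [0.4051, 0.4722, 0.0849]
eef_rot: [0.475, 0.763, -0.235, 0.371]
ft_force: [-0.1, -0.0, -0.3]
width: 0.087
grip_force: 0.0
```

>>> play_rows:
  claw: [0,0,0,0,0,0,0,0]
  delta_pos:
    - [0,0,-0.15]
    - [0,0,-0.15]
    - [0,0,-0.1]
    - [0,0,0]
    - [0,0,0]
    - [0,0,0]
    - [0,0,0]
    - [0,0,0]
  delta_rot:
    - [0,0,0]
    - [0,0,0]
    - [0,0,0]
    - [0,0,0]
    - [0,0,0]
    - [0,0,0]
    - [0,0,0]
    - [0,0,0]

```text
time: 45.75
ee_pos: [0.3785, 0.5275, 0.1328]
eef_rot: [0.475, 0.763, -0.235, 0.371]
ft_force: [-0.0, -0.6, -0.1]
width: 0.0872
grip_force: 0.0
```

```bash
python3 st2.py|head -1; python3 - <<'E'
from bench import r
import cv2,numpy as np
a=r.camera('scene')['pixels'][80:350,60:640,::-1]
cv2.imwrite('pics/s8.png',cv2.resize(a,None,fx=1.35,fy=1.35))
E
```

```text
45.75 [-1.43  0.95  0.25  1.02  0.42  1.86 -0.78] [0.3785 0.5275 0.1328] [-0.  -0.6 -0.1] 0.08719336117680374 0.0
```

View pics/s8.png

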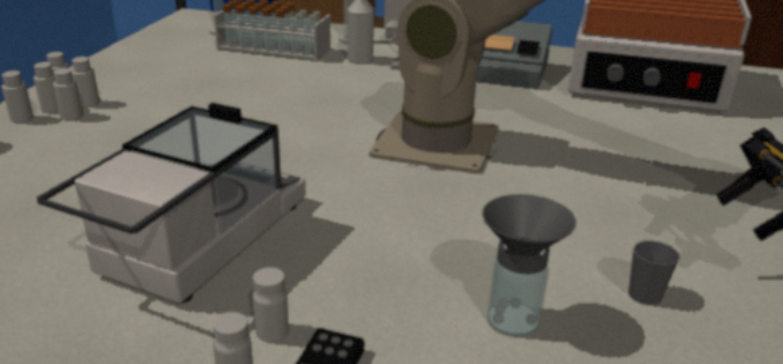

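The final view shows the door shut (pull at (225,112)), the balls in the jar at (515,310), and the cup upright and released at (653,270). Everything else is in place, so I hand the job in.

```bash
python3 -c "
from bench import r
print(r.close_job())"
```

```text
the job is handed in; nothing more can be done
None
```

The job is handed in, though no verdict came back: by my camera checks all five balls are in the jar, the empty cup stands released on the bench, the door is shut, and the jar, bottles and meter look unmoved.

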